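Roll the pin to the red line

TASK

Clear the middle of the baking mat for the dough: without gripping or lifting the rolling pin, roll it along the mat with your fingertips pushing on its top, until it lies still on the red line, square with it and centred over it. Touch the pin on its upper half only, roll it rather than shoving it along, and leave the jar, the tub and the tin that stand round the mat where they are.

Things in the scene. Friction and masses are not known exactly. Their poses are not given: they have to be found in the camera images.
- pin: small wooden rolling pin, 0.35 kg: barrel 56 mm thick, 140 mm long, 32 mm handles. Origin: middle of the barrel, on its axis; x along the axis, y and z turn as it rolls. On the mat its axis is 30 mm, its top 58 mm above the worktop. Starts near mid-mat, about parallel to the lines. Driven by the top its axis moves half as far as the fingertips; let go when slow, it stops soon after release.
- mat: thin cream silicone baking mat with a brown printed border and ruler ticks, 220 x 340 x 2 mm, fixed to the worktop. Origin at the centre of its underside, at worktop height; z up, y along its long side (the way the pin rolls), x along its short side, parallel to the lines. Its yaw varies.
- red_line: red strip printed across the mat, 180 mm long and 20 mm wide, flat; the place for the pin. Origin at its centre on the mat's surface; x runs along the strip, y across it. It may be at either end of the mat.
- blue_line: the same strip in blue, at the other end of the mat; not the target
- dark_jar: glass jar with a dark lid, 71 mm across, 88 mm tall, standing loose beyond the left-hand end (towards +y) of the mat; origin at the centre of its underside
- tub_1: white and red dessert tub, 72 mm across, 71 mm tall, standing loose beyond the right-hand end (towards -y) of the mat; origin at the centre of its underside
- tin_2: short green tin, 76 mm across, 58 mm tall, standing loose beyond the far long side of the mat; origin at the centre of its underside

How it is judged:
By the outcome, as a careful person would: the job done as asked, in the order asked, and still so for the second after the job is handed in, with the robot touching nothing.
It also fails if it takes over 48 s, if anything falls off the work surface, if the arm or the gripper's body presses on something with over 40 N, if the wrist force passes 120 N, or if a joint passes its speed limit or range.

ROBOT

A 6-joint arm with a two-finger parallel gripper is mounted at the origin on a cart in front of the work surface, level with it; the furniture and walls round the work are solid. World frame = base frame: x ahead of the robot, y to its left, z up, the work surface at z = 0. Lengths are in m, angles in rad, forces in N, time in s.
With the tool pointing down it reaches from about 0.325 to 0.775 m from the base axis. Payload 5.5 kg.
Tool frame: the origin (TCP) lies on the centre line of the jaws, within the pads' length; the fingertips stand 25 mm ahead of it and the grasp point (between the pads) lies 6 mm ahead of it; z points along the fingers, y is the line along which they close (so a half turn about z gives the same grasp; the last joint's range is limited). The gripper opens to 88 mm and grips with 3 to 60 N. Pads are 20 mm wide; open, the fingers measure 115 mm over their backs; the gripper's body (75 mm by 178 mm) begins 61 mm behind the grasp point.
Start: joints at [-1.223, 0.091, 1.231, -0, 1.82, -0.057], TCP at [0.236, -0.552, 0.216] pointing down, gripper open.
Joint ranges: [-2.87, 2.87], [-0.86, 2.18], [0.17, 2.46], [-1.51, 4.65], [0.06, 2.69], [-2.65, 2.65]. Speed limits (rad/s): [2.57, 2.57, 3.01, 3.14, 3.14, 3.14].

INTERFACE

Orientations are given as [roll, pitch, yaw] about the fixed x, y, z axes, in that order (R = Rz(yaw) Ry(pitch) Rx(roll)).
In Python, from station import manip gives the robot as it stands.
- The arm moves only by the tool play_rows, never from a script. Its argument "deltas" is one flat list of numbers, 7 for each row, row after row: the shift along the tool's x, y, z normalised to -1 to 1, where 1 is 0.03 m, then the turn, a rotation vector about the tool's x, y, z normalised to -1 to 1, where 1 is 6 degrees, then the opening in per cent of the stroke, from 0 (shut) to 100 (fully open). In form: [dx, dy, dz, wx, wy, wz, fingers, dx, dy, dz, wx, wy, wz, fingers, ...]. A call has 1 to 5 rows; each row shifts and turns the commanded pose from where the row before left it, along the tool's axes as they then stand; what a row does not reach is not made up. A row lasts 1/10 s, in which the tool goes at most 50 mm and 8.59 degrees, less where a joint would pass 70% of its speed; a pose out of reach is approached as far as the arm can. A call with a number of a shift or a turn outside -1 to 1 is refused whole. A call with a gripper value outside its range is refused whole. The fingers move at their own pace and stop on an object; the grip force is fixed at half the most. Time passes only in rows, so rows that do not move let the fingers close. It gives the time, the measured TCP pose, the force, the opening and the grip force at its end, in the units of the state.
- manip.sense(): the state, without advancing time (a new reading comes with each control period).
- manip.capture(name): name is "side" or "top"; returns a dict with "img" (384x512x3 uint8, red, green, blue), "z_map" (384x512 float32, m along the optical axis (not along the pixel's ray), 0 where there is no reading), "mtx" (3x3 intrinsics, pixels), "rvec" (rotation vector, rad) and "tvec" (3), from world to camera coordinates, as OpenCV has them. Camera axes: x right, y down, z forward; pixel columns grow to the right and rows downward; lengths in m; the calibration is good to about 2 mm. A picture is of the moment at which its call begins.
- manip.sign_off(): hands the job in; it is judged then, once.
The state is a dict: "time": time; "joint_pos": joint angles; "qvel": joint speeds; "joint_efforts": joint torques, N m; "position": TCP position; "ee_rot": TCP orientation; "force": force on the tool from outside, world axes, zero at the start; "wrist_torque": the same for the moment, N m; "finger_gap": finger opening in m; "grip_force": force on a finger pad.
Only numpy, scipy, OpenCV 4.12 (cv2) and the standard library are available. Lean on these libraries where they do the work, as an engineer would, in place of code of your own. Each camera call takes 0.05 s, during which the arm holds its last target. There are 200 camera calls.

## Working session

There is one attempt and no reset: what is moved stays moved. The work goes in short steps, Python scripts to look and compute and a tool call to move; the robot and the scene stay as the last step left them, time stands still between calls to the robot, and variables do not carry over. Pictures are saved under pics/ and viewed, at most 10 in all, crops included, and the job is handed in when it is done.

Besides the shell and the picture viewer there is one more tool, called after "Call:" in YAML: its name, and indented under it one key for each argument. play_rows: Moves the arm, as the interface text tells. Scaled input: -1 to 1 covers 0.03 m each way for a shift and 6 degrees each way for a turn. Its arguments: {"type":"object","properties":{"deltas":{"type":"array","items":{"type":"number"}}},"required":["deltas"]}

```bash
mkdir -p pics; cat > h.py <<'E'
import numpy as np, cv2
from station import manip
def cap(n):
    c=manip.capture(n); c['R']=cv2.Rodrigues(np.array(c['rvec'],float))[0]; c['t']=np.array(c['tvec'],float).ravel(); return c
def ray(c,uv,z):
    uv=np.atleast_2d(np.array(uv,float)); d=np.c_[uv,np.ones(len(uv))]@np.linalg.inv(c['mtx']).T@c['R']
    o=-c['R'].T@c['t']; return o+d*((z-o[2])/d[:,2])[:,None]
def cloud(c):
    v,u=np.mgrid[:384,:512]; z=c['z_map']
    p=np.stack([u*z,v*z,z],-1)@np.linalg.inv(c['mtx']).T
    return (p-c['t'])@c['R']
def save(c,n): cv2.imwrite('pics/'+n+'.png',c['img'][...,::-1])
E
python3 - <<'E'
from h import *
a=cap('top');b=cap('side')
cv2.imwrite('pics/a.png',np.vstack([a['img'],b['img']])[...,::-1][:, :] if 0 else cv2.resize(np.hstack([a['img'],b['img']]),(800,300))[...,::-1])
save(a,'top0')
print(manip.sense())
for c in(a,b): print(-c['R'].T@c['t'],c['R'][2])
E
```

```text
{'time': 0.1, 'joint_pos': array([-1.22271612e+00,  9.17649410e-02,  1.23175829e+00, -1.69301325e-05,
        1.81979679e+00, -5.66858135e-02]), 'qvel': array([-0.00095456,  0.0002356 , -0.00390383, -0.00036606, -0.00089902,
       -0.00036513]), 'joint_efforts': array([ 2.51810838e-03, -4.47857702e+01, -4.07568848e+01,  7.00967177e-02,
        2.84593692e-02, -1.24202820e-04]), 'position': array([ 0.23618855, -0.55125597,  0.21543517]), 'ee_rot': array([-3.13986714e+00, -8.14756493e-05,  4.04761793e-01]), 'force': array([-0.68986017,  0.50744432, -0.27411812]), 'wrist_torque': array([ 0.01792418, -0.07149677,  0.00046112]), 'grip_force': 0.0, 'finger_gap': 0.08804975602362519}
[ 0.37168776 -0.28239795  0.88933227] [ 0.21037783 -0.01232975 -0.9775424 ]
[0.30109367 0.14489291 0.92229691] [ 0.23941761 -0.44570046 -0.86257192]
```

View pics/a.png

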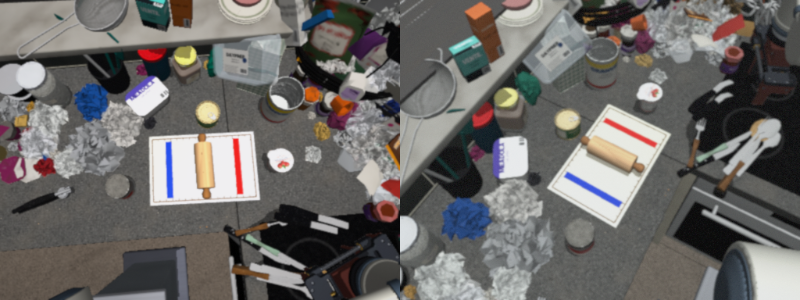

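View pics/top0.png

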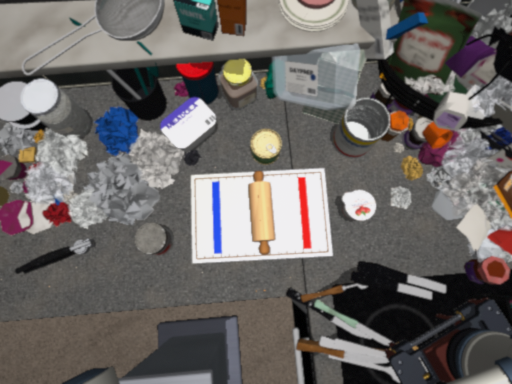

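The top view shows the mat spanning about (190–331, 168–263). The blue line is at u≈216, the red line at u≈306 and the pin at u≈261. The tub is at (357,206), the tin at (266,146) and the jar at (152,238). The red line is on the −y side.

```bash
cat >> h.py <<'E'
def line(c,red):
    h=cv2.cvtColor(c['img'],cv2.COLOR_RGB2HSV); H,S,V=h[...,0].astype(int),h[...,1],h[...,2]
    m=(S>170)&(V>80)&(((H<6)|(H>174)) if red else (abs(H-110)<14))
    P=ray(c,np.argwhere(m)[:,::-1],0.002)
    k=(abs(P[:,0]-.50)<.16)&(abs(P[:,1]+.28)<.2); P=P[k]
    r=cv2.minAreaRect((P[:,:2]*1000).astype(np.float32)); e,v=np.linalg.eigh(np.cov(P[:,:2].T)); d=v[:,1]*np.sign(v[0,1])
    return np.array(r[0]),r[1:],np.degrees(np.arctan2(d[1],d[0])),len(P)
def pin(c,red):
    # wood pixels on/near mat
    h=cv2.cvtColor(c['img'],cv2.COLOR_RGB2HSV); H,S,V=h[...,0].astype(int),h[...,1],h[...,2]
    m=((H>6)&(H<25)&(S>70)&(V>60)); W=cloud(c)
    m&=(W[...,2]>.022)&(W[...,2]<.07)&(abs(W[...,0]-.5)<.16)&(abs(W[...,1]+.28)<.2)
    n,l,s,ce=cv2.connectedComponentsWithStats(m.astype(np.uint8)); i=1+s[1:,4].argmax(); m=l==i
    return m,W[m]
E
python3 - <<'E'
from h import *
for n in('top','side'):
    c=cap(n)
    for r in(1,0): print(n,'red' if r else 'blue',line(c,r))
    m,P=pin(c,0)
    print('pin n',len(P),'zmax',np.percentile(P[:,2],[5,50,95,99]))
    T=P[P[:,2]>.05]  # barrel top
    e,v=np.linalg.eigh(np.cov(P[:,:2].T)); d=v[:,1]*np.sign(v[0,1]); 
    q=(P[:,:2]-P[:,:2].mean(0))@d; print('pin mean',P.mean(0),T.mean(0),'ang',np.degrees(np.arctan2(d[1],d[0])),'ends',P[:,:2].mean(0)+d*(q.min()+q.max())/2,q.max()-q.min())
    r=cv2.minAreaRect((ray(c,np.argwhere(m)[:,::-1],.03)[:,:2]*1000).astype(np.float32)); print('z=.03 rect',r)
    W=cloud(c)
    for nm,(x,y) in dict(tub=(.5,-.48),tin=(.63,-.28),jar=(.45,-.04)).items():
        k=(abs(W[...,0]-x)<.08)&(abs(W[...,1]-y)<.09)&(W[...,2]>.045)
        if nm!='tin' or 1: print(nm,k.sum(),W[k].mean(0) if k.any() else '',W[k].min(0),W[k].max(0))
E
```

```text
top red (array([ 497.5607605 , -414.26358032]), ((15.30050277709961, 174.0236053466797), 88.00882720947266), np.float64(-1.9630189471920125), 423)
top blue (array([ 505.11761475, -196.0852356 ]), ((14.657464027404785, 175.00856018066406), 88.15803527832031), np.float64(-1.8691790279792497), 413)
pin n 1488 zmax [0.03906352 0.05395212 0.05936444 0.0605109 ]
pin mean [ 0.49973963 -0.30689006  0.05167713] [ 0.50127066 -0.30770805  0.05583962] ang -0.4501215129932642 ends [ 0.50203612 -0.3069081 ] 0.20077798274713457
z=.03 rect ((503.3157043457031, -307.3934326171875), (52.7982292175293, 203.16885375976562), 89.38011169433594)
tub 785 [ 0.49400815 -0.53283953  0.07040817] [ 0.45771255 -0.56991249  0.04527726] [ 0.52871044 -0.49551763  0.07562841]
tin 934 [ 0.64440401 -0.3277588   0.0553363 ] [ 0.55011846 -0.36983684  0.04519011] [ 0.70860194 -0.19063814  0.06503346]
jar 914 [ 0.45743596 -0.05603463  0.08314441] [ 0.42270664 -0.08949808  0.04500311] [0.52957365 0.04988104 0.0917276 ]
side red (array([ 499.4737854 , -414.46176147]), ((11.280430793762207, 170.7405548095703), 87.901405334472
[... 188 characters left out ...]
96)
pin n 1645 zmax [0.03470387 0.05248575 0.05913048 0.06046373]
pin mean [ 0.50061995 -0.29775209  0.04970319] [ 0.50297058 -0.30299432  0.05572844] ang -0.2684909313561071 ends [ 0.50490206 -0.29777216] 0.1990511573347373
z=.03 rect ((507.0608825683594, -308.5520324707031), (57.23093032836914, 201.5714874267578), 89.07660675048828)
tub 665 [ 0.49548225 -0.52850014  0.06833075] [ 0.46067178 -0.56964141  0.04502502] [ 0.53149781 -0.49608372  0.07542188]
tin 995 [ 0.64518965 -0.32471247  0.0547281 ] [ 0.55005691 -0.36952807  0.04500328] [ 0.70617427 -0.27979397  0.06179084]
jar 1306 [ 0.45745391 -0.04877084  0.08301411] [ 0.42452267 -0.08776753  0.0453136 ] [0.52992928 0.04915849 0.09174599]
```

```bash
python3 - <<'E'
import numpy as np
y0=.4048; w=np.radians(89.3)-y0; n=15
D=np.array([.504-.236,-.293+.551])/n
for i in range(n):
    y=y0+w*i/n
    print(i,np.round([D@[np.cos(y),np.sin(y)]/.03,D@[np.sin(y),-np.cos(y)]/.03],2),round(-np.degrees(w)/n/6,3))
E
```

```text
0 [ 0.77 -0.29] -0.735
1 [ 0.79 -0.23] -0.735
2 [ 0.81 -0.17] -0.735
3 [ 0.82 -0.11] -0.735
4 [ 0.83 -0.04] -0.735
5 [0.83 0.02] -0.735
6 [0.82 0.08] -0.735
7 [0.81 0.15] -0.735
8 [0.8  0.21] -0.735
9 [0.78 0.27] -0.735
10 [0.76 0.33] -0.735
11 [0.73 0.39] -0.735
12 [0.7  0.44] -0.735
13 [0.66 0.49] -0.735
14 [0.62 0.54] -0.735
```

Call:
play_rows:
  deltas: [0.77,-0.29,0,0,0,-0.735,100,0.79,-0.23,0,0,0,-0.735,100,0.81,-0.17,0,0,0,-0.735,100,0.82,-0.11,0,0,0,-0.735,100,0.83,-0.04,0,0,0,-0.735,100]

```text
time: 0.7
position: [0.3263, -0.4649, 0.2162]
ee_rot: [-3.141, -0.0, 0.793]
force: [0.1, 0.3, -1.7]
finger_gap: 0.0879
grip_force: 0.0
```

Call:
play_rows:
  deltas: [0.83,0.02,0,0,0,-0.735,100,0.82,0.08,0,0,0,-0.735,100,0.81,0.15,0,0,0,-0.735,100,0.8,0.21,0,0,0,-0.735,100,0.78,0.27,0,0,0,-0.735,100]

```text
time: 1.2
position: [0.4157, -0.3791, 0.2162]
ee_rot: [-3.141, -0.0, 1.178]
force: [-0.2, -0.3, 0.2]
finger_gap: 0.0876
grip_force: 0.0
```

Call:
play_rows:
  deltas: [0.76,0.33,0.6,0,0,-0.735,100,0.73,0.39,0.6,0,0,-0.735,100,0.7,0.44,0.6,0,0,-0.735,100,0.66,0.49,0.6,0,0,-0.735,100,0.62,0.54,0.6,0,0,-0.735,100]

```text
time: 1.7
position: [0.505, -0.2933, 0.1255]
ee_rot: [-3.141, -0.0, 1.563]
force: [-0.3, -0.7, 0.7]
finger_gap: 0.0881
grip_force: 0.0
```

Call:
play_rows:
  deltas: [0,0,0,0,0,0,100,0,0,0,0,0,0,100]

```text
time: 1.9
position: [0.5042, -0.2939, 0.126]
ee_rot: [-3.14, -0.0, 1.559]
force: [0.4, -0.7, -1.1]
finger_gap: 0.088
grip_force: 0.0
```

Call:
play_rows:
  deltas: [0,0,0.6,0,0,0,100,0,0,0.6,0,0,0,100,0,0,0.1,0,0,0,100,0,0,0,0,0,0,100]

```text
time: 2.3
position: [0.5039, -0.2949, 0.0879]
ee_rot: [-3.141, 0.0, 1.558]
force: [-0.0, 0.4, 0.3]
finger_gap: 0.0877
grip_force: 0.0
```

Call:
play_rows:
  deltas: [0,0,0.05,0,0,0,100,0,0,0,0,0,0,100]

```text
time: 2.5
position: [0.5047, -0.2947, 0.0872]
ee_rot: [3.14, 0.001, 1.559]
force: [-0.7, 0.3, -0.6]
finger_gap: 0.0883
grip_force: 0.0
```

```bash
python3 - <<'E'
from h import *
a=cap('top');b=cap('side')
cv2.imwrite('pics/b.png',np.hstack([cv2.resize(a['img'][130:290,170:350],(400,356)),cv2.resize(b['img'][120:300,170:370],(400,356))])[...,::-1])
print(manip.sense()['position'],manip.sense()['force'])
E
```

```text
[ 0.50471908 -0.29446703  0.08691226] [-0.28971541  0.02040287 -0.45491556]
```

View pics/b.png

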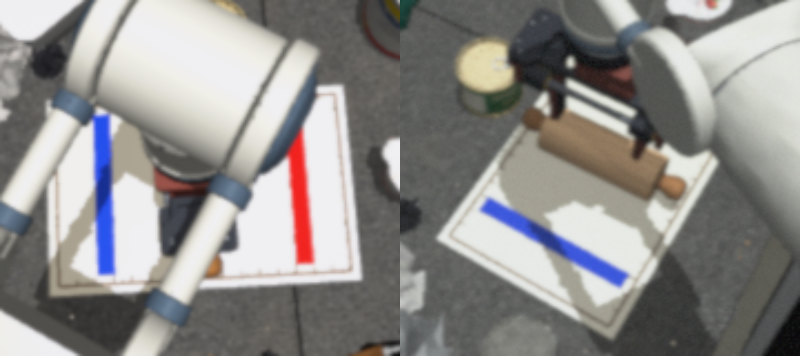

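The top view shows the gripper over the pin with the red line clear to its right. In the side view the fingertips are at about (557,112) and (640,155) in the crop, near the pin's top. I'll check that against a projection of the tips.

```bash
python3 - <<'E'
from h import *
b=cap('side')
def pr(X):
    p=cv2.projectPoints(np.array(X,float),np.array(b['rvec'],float),np.array(b['tvec'],float),np.array(b['mtx'],float),None)[0].reshape(-1,2)
    return np.round((p-[170,120])*[2,356/180]+[400,0],0)
print('tips',pr([[.504+s*.05,-.294,.061] for s in(1,-1)]).tolist())
print('tips-15',pr([[.504+s*.05,-.31,.061] for s in(1,-1)]).tolist())
print('barrel top ends',pr([[.504+s*.07,-.307,.058] for s in(1,-1)]).tolist())
print('barrel axis ends',pr([[.504+s*.07,-.307,.03] for s in(1,-1)]).tolist())
E
```

```text
tips [[558.0, 129.0], [639.0, 168.0]]
tips-15 [[565.0, 118.0], [646.0, 156.0]]
barrel top ends [[548.0, 114.0], [661.0, 168.0]]
barrel axis ends [[548.0, 126.0], [659.0, 180.0]]
```

Call:
play_rows:
  deltas: [0,0,0.07,0,0,0,100,0,0,0,0,0,0,100]

```text
time: 2.85
position: [0.5043, -0.294, 0.0836]
ee_rot: [-3.141, -0.0, 1.559]
force: [0.7, 0.8, -0.1]
finger_gap: 0.0877
grip_force: 0.0
```

Call:
play_rows:
  deltas: [0,0,0.05,0,0,0,100,0,0,0,0,0,0,100]

```text
time: 3.05
position: [0.5043, -0.294, 0.082]
ee_rot: [-3.141, -0.0, 1.559]
force: [-0.3, -0.7, 0.0]
finger_gap: 0.0877
grip_force: 0.0
```

Call:
play_rows:
  deltas: [0,0,0.035,0,0,0,100,0,0,0,0,0,0,100]

```text
time: 3.25
position: [0.5043, -0.2941, 0.0811]
ee_rot: [-3.141, -0.0, 1.559]
force: [0.7, 0.6, 0.1]
finger_gap: 0.0879
grip_force: 0.0
```

```bash
python3 - <<'E'
from h import *
s=manip.sense();print(s['position'],s['force'])
b=cap('side')
cv2.imwrite('pics/c.png',cv2.resize(b['img'][150:220,220:320],(800,560),interpolation=2)[...,::-1])
E
```

```text
[ 0.50434834 -0.29407898  0.0810699 ] [0.65176121 0.58630932 0.08929576]
```

View pics/c.png

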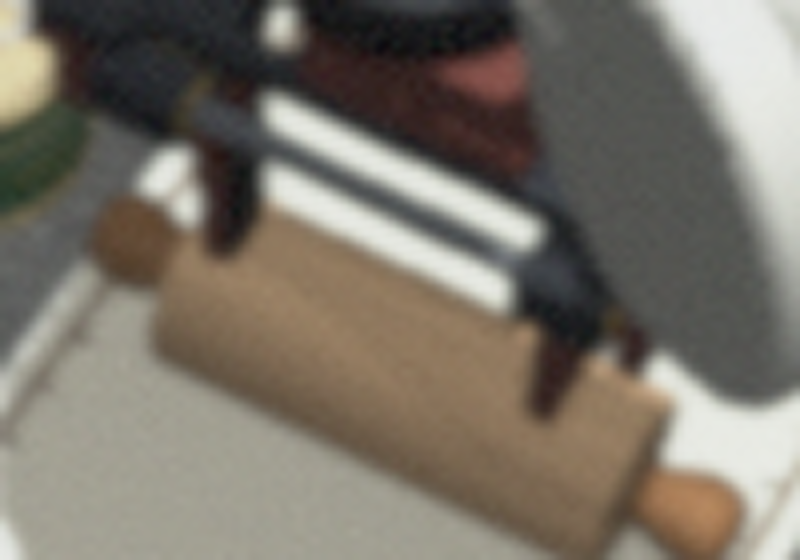

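The side view shows both fingertips at the pin's upper back flank, at (235,250) and (545,410), evenly placed along the barrel with no contact force yet. I'll lift a little, move nearer the crown and come down again.

Call:
play_rows:
  deltas: [0,0,-0.13,0,0,0,100,-0.23,0,0,0,0,0,100,0,0,0.1,0,0,0,100,0,0,0,0,0,0,100]

```text
time: 3.7
position: [0.5041, -0.3012, 0.0816]
ee_rot: [-3.141, -0.0, 1.559]
force: [0.7, -1.0, 0.3]
finger_gap: 0.0877
grip_force: 0.0
```

Call:
play_rows:
  deltas: [0,0,0.03,0,0,0,100,0,0,0,0,0,0,100]

```text
time: 3.9
position: [0.5042, -0.3009, 0.0809]
ee_rot: [-3.141, -0.0, 1.559]
force: [-0.2, 0.0, 0.1]
finger_gap: 0.0878
grip_force: 0.0
```

Call:
play_rows:
  deltas: [0,0,0.03,0,0,0,100,0,0,0,0,0,0,100]

```text
time: 4.1
position: [0.5043, -0.3009, 0.0803]
ee_rot: [-3.141, -0.0, 1.559]
force: [0.1, -1.2, 0.6]
finger_gap: 0.0879
grip_force: 0.0
```

Call:
play_rows:
  deltas: [0,0,0.02,0,0,0,100,0,0,0,0,0,0,100]

```text
time: 4.3
position: [0.5043, -0.301, 0.0797]
ee_rot: [-3.142, -0.0, 1.559]
force: [0.7, -0.2, -0.3]
finger_gap: 0.0879
grip_force: 0.0
```

```bash
python3 - <<'E'
from h import *
b=cap('side')
m,P=pin(b,0); r=cv2.minAreaRect((ray(b,np.argwhere(m)[:,::-1],.03)[:,:2]*1000).astype(np.float32)); print(r)
# axis fit from depth circle fit: y,z of barrel points near mid
q=P[(abs(P[:,0]-.505)<.03)]
A=np.c_[2*q[:,1:],np.ones(len(q))]; s=np.linalg.lstsq(A,(q[:,1:]**2).sum(1),rcond=None)[0]; print(s[:2],np.sqrt(s[2]+s[:2]@s[:2]),q[:,2].max())
W=cloud(b); k=(abs(W[...,0]-.505)<.08)&(abs(W[...,1]+.3)<.03)&(W[...,2]>.048)
h=cv2.cvtColor(b['img'],cv2.COLOR_RGB2HSV)
k&=(h[...,2]<70)
for x in(.45,.56):
  t=W[k&(abs(W[...,0]-x)<.015)]; t=t[t[:,2].argsort()]; print(x,len(t),t[:8].round(3).tolist())
cv2.imwrite('pics/d.png',cv2.resize(b['img'][150:220,220:320],(800,560),interpolation=2)[...,::-1])
E
```

```text
((505.95916748046875, -308.05926513671875), (55.27751541137695, 200.927490234375), 89.59526824951172)
[-0.30567715  0.03326757] 0.025098290094660098 0.06192693675011233
0.45 117 [[0.457, -0.29, 0.094], [0.459, -0.29, 0.096], [0.454, -0.29, 0.097], [0.454, -0.298, 0.098], [0.457, -0.29, 0.099], [0.455, -0.29, 0.101], [0.454, -0.293, 0.101], [0.454, -0.296, 0.104]]
0.56 489 [[0.552, -0.292, 0.091], [0.552, -0.292, 0.094], [0.55, -0.293, 0.095], [0.549, -0.295, 0.096], [0.55, -0.301, 0.096], [0.551, -0.303, 0.097], [0.55, -0.297, 0.097], [0.553, -0.29, 0.097]]
```

View pics/d.png

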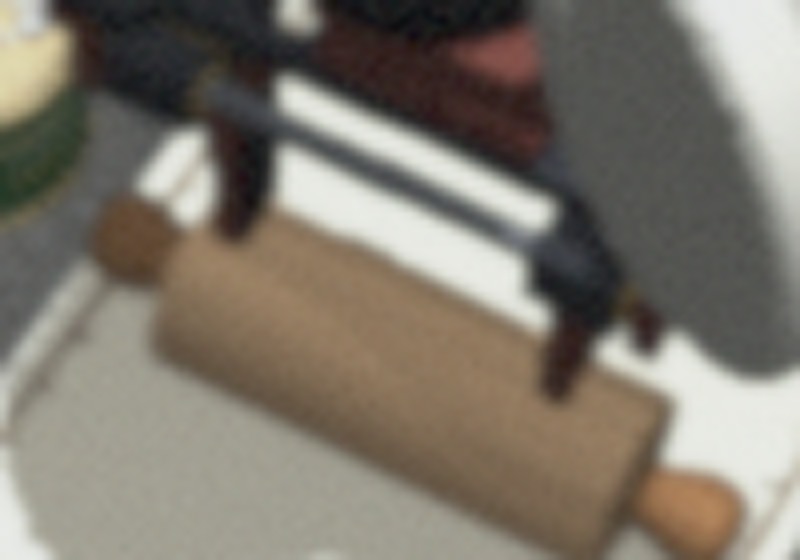

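The pin hasn't moved. The tips show at (235,235) and (558,395). I'll read the depth there.

```bash
python3 - <<'E'
from h import *
b=cap('side'); W=cloud(b)
for u,v in((249,179),(290,199)):
  for k in range(-8,5): print(u,v+k,(W[v+k,u]*1000).round(0).tolist(),b['img'][v+k,u].tolist())
E
```

```text
249 171 [551.0, -290.0, 126.0] [39, 23, 24]
249 172 [552.0, -291.0, 120.0] [41, 29, 28]
249 173 [551.0, -291.0, 117.0] [46, 32, 27]
249 174 [553.0, -293.0, 110.0] [46, 34, 31]
249 175 [551.0, -290.0, 111.0] [43, 31, 26]
249 176 [552.0, -292.0, 103.0] [44, 32, 30]
249 177 [552.0, -291.0, 100.0] [45, 31, 30]
249 178 [552.0, -292.0, 94.0] [49, 41, 33]
249 179 [552.0, -291.0, 92.0] [70, 56, 48]
249 180 [561.0, -307.0, 57.0] [105, 88, 70]
249 181 [559.0, -303.0, 60.0] [137, 113, 89]
249 182 [558.0, -302.0, 58.0] [152, 125, 99]
249 183 [557.0, -300.0, 59.0] [154, 130, 102]
290 191 [456.0, -289.0, 126.0] [52, 37, 34]
290 192 [456.0, -290.0, 121.0] [54, 38, 34]
290 193 [455.0, -288.0, 120.0] [53, 36, 35]
290 194 [455.0, -289.0, 114.0] [51, 31, 31]
290 195 [455.0, -290.0, 110.0] [46, 32, 29]
290 196 [455.0, -290.0, 105.0] [53, 33, 31]
290 197 [454.0, -289.0, 104.0] [58, 41, 36]
290 198 [454.0, -290.0, 98.0] [65, 48, 37]
290 199 [454.0, -290.0, 94.0] [84, 66, 55]
290 200 [460.0, -307.0, 56.0] [112, 91, 73]
290 201 [458.0, -303.0, 61.0] [135, 113, 88]
290 202 [457.0, -302.0, 57.0] [149, 126, 99]
290 203 [456.0, -299.0, 59.0] [147, 123, 97]
```

The depth map puts the tips near z≈0.09, about 30 mm above the pin top, so the open fingers sit higher than the stated geometry. I'll descend further and check again.

Call:
play_rows:
  deltas: [0,0,0.27,0,0,0,100,0,0,0.27,0,0,0,100,0,0,0,0,0,0,100]

```text
time: 4.7
position: [0.5034, -0.3004, 0.0613]
ee_rot: [-3.139, -0.002, 1.559]
force: [-0.6, -0.4, 0.1]
finger_gap: 0.0878
grip_force: 0.0
```

```bash
python3 - <<'E'
from h import *
s=manip.sense();print(s['position'],s['force'])
b=cap('side'); W=cloud(b)
v=b['img'].max(-1)
for x in(.455,.552):
  k=(v<75)&(abs(W[...,0]-x)<.01)&(abs(W[...,1]+.293)<.02)&(W[...,2]>.04); t=W[k]; t=t[t[:,2].argsort()]; print((t[:6]*1000).round().tolist(), np.argwhere(k)[:,0].max())
cv2.imwrite('pics/e.png',cv2.resize(b['img'][150:220,220:320],(800,560),interpolation=2)[...,::-1])
E
```

```text
[ 0.50341828 -0.3004047   0.0612703 ] [-0.6379234  -0.36130797  0.06253773]
[[455.0, -290.0, 74.0], [457.0, -289.0, 75.0], [458.0, -291.0, 76.0], [453.0, -300.0, 78.0], [458.0, -290.0, 80.0], [455.0, -289.0, 81.0]] 203
[[550.0, -305.0, 70.0], [549.0, -295.0, 71.0], [549.0, -300.0, 73.0], [554.0, -290.0, 75.0], [549.0, -295.0, 75.0], [552.0, -291.0, 76.0]] 183
```

View pics/e.png

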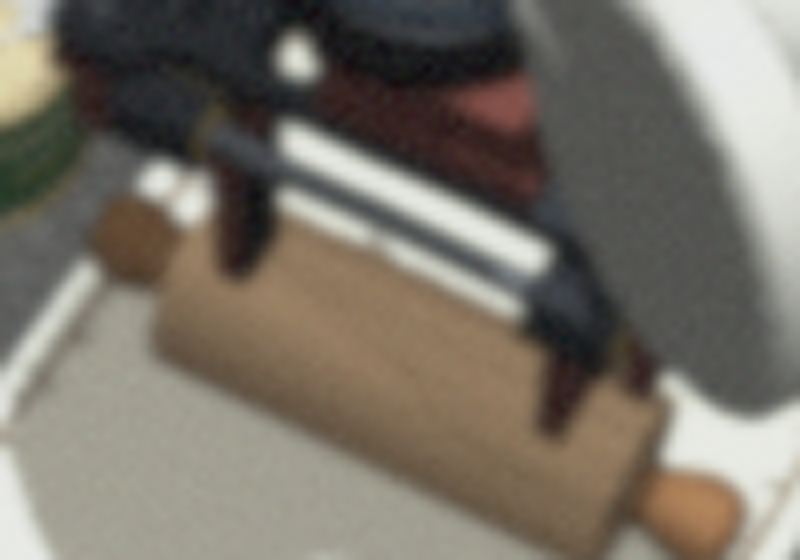

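The tips are now at z≈0.072, at (240,275) and (553,435) in the crop, over the pin's back crown. I'll lower them until I feel contact.

Call:
play_rows:
  deltas: [0,0,0.2,0,0,0,100,0,0,0.1,0,0,0,100,0,0,0.05,0,0,0,100,0,0,0,0,0,0,100]

```text
time: 5.15
position: [0.5042, -0.301, 0.0528]
ee_rot: [-3.141, -0.0, 1.559]
force: [-0.3, -0.5, 1.0]
finger_gap: 0.0875
grip_force: 0.0
```

Call:
play_rows:
  deltas: [0,0,0.04,0,0,0,100,0,0,0,0,0,0,100]

```text
time: 5.35
position: [0.5045, -0.3011, 0.0522]
ee_rot: [3.141, 0.0, 1.559]
force: [0.4, 0.7, -0.7]
finger_gap: 0.0877
grip_force: 0.0
```

Call:
play_rows:
  deltas: [0,0,0.04,0,0,0,100,0,0,0.04,0,0,0,100,0,0,0,0,0,0,100]

```text
time: 5.65
position: [0.5046, -0.302, 0.0519]
ee_rot: [3.14, 0.002, 1.559]
force: [-4.0, -0.2, 8.2]
finger_gap: 0.0877
grip_force: 4.4
```

Call:
play_rows:
  deltas: [0,0,0.03,0,0,0,100,0,0,0,0,0,0,100]

```text
time: 5.85
position: [0.5046, -0.3023, 0.0518]
ee_rot: [3.14, 0.003, 1.559]
force: [-3.6, 0.8, 12.4]
finger_gap: 0.0882
grip_force: 5.9
```

Call:
play_rows:
  deltas: [0,0,0.03,0,0,0,100,0,0,0,0,0,0,100]

```text
time: 6.05
position: [0.5047, -0.3026, 0.0517]
ee_rot: [3.139, 0.004, 1.559]
force: [-6.9, -0.4, 15.5]
finger_gap: 0.0878
grip_force: 7.5
```

Contact is at TCP z≈0.052, with a soft preload of about 15 N. Now a first rolling stroke towards −y.

Call:
play_rows:
  deltas: [-0.1,0,0,0,0,0,100,-0.25,0,0,0,0,0,100,-0.3,0,0,0,0,0,100,-0.25,0,0,0,0,0,100,-0.1,0,0,0,0,0,100]

```text
time: 6.55
position: [0.5044, -0.3332, 0.0516]
ee_rot: [3.139, 0.004, 1.558]
force: [-5.1, 0.0, 13.6]
finger_gap: 0.0877
grip_force: 6.7
```

```bash
cat >> h.py <<'E'
def rep():
    s=manip.sense(); print(s['time'],s['position'].round(4),s['force'].round(1))
    for n in('side','top'):
        c=cap(n); m,P=pin(c,0)
        # side silhouette lines: rect of pin pixels cast at axis height
        U=ray(c,np.argwhere(m)[:,::-1],.03)[:,:2]*1000
        r=cv2.minAreaRect(U.astype(np.float32)); print(n,len(P),np.round(r[0],1),np.round(r[1],0),round(r[2],1))
        # depth: per-x-slice circle fit with radius 28, axis z .03
        B=P[(P[:,2]>.034)]; Y=[]
        for x in np.arange(.45,.56,.01):
            q=B[abs(B[:,0]-x)<.006]
            if len(q)<15: continue
            ys=np.arange(-.45,-.25,.0005); e=[np.mean(np.minimum(abs(np.hypot(q[:,1]-y,q[:,2]-.031)-.028),.006)) for y in ys]; Y.append((x,ys[np.argmin(e)]))
        if len(Y)>4:
            f=np.polyfit(*np.array(Y).T,1); print('  axis y@x.5 %.4f ang %.2f'%(np.polyval(f,.5),np.degrees(f[0])),len(Y))
E
python3 -c "from h import *;rep()"
```

```text
6.55 [ 0.5044 -0.3332  0.0516] [-5.1  0.  13.6]
side 1563 [ 506.4 -324.2] [ 57. 201.] 89.4
  axis y@x.5 -0.3237 ang -0.88 12
top 137 [ 483.8 -302.6] [12. 97.] 89.9
  axis y@x.5 -0.3246 ang -0.57 5
```

The pin rolled 16 mm for about 31 mm of fingertip travel, so it's rolling without slip. Next I'll lift, step back and roll again with a slight yaw trim.

Call:
play_rows:
  deltas: [0,0,-0.5,0,0,0,100,0.73,0,0,0,0,0,100,0,0,0.35,0,0,0,100,0,0,0.15,0,0,0,100,-0.1,0,0,0,0,0,100]

```text
time: 7.15
position: [0.5053, -0.3132, 0.0512]
ee_rot: [3.138, 0.003, 1.56]
force: [-3.1, 1.9, 17.2]
finger_gap: 0.0878
grip_force: 8.4
```

Call:
play_rows:
  deltas: [-0.3,0,0,0,0,0.05,100,-0.4,0,0,0,0,0.05,100,-0.4,0,0,0,0,0.05,100,-0.27,0,0,0,0,0.05,100,-0.05,0,0,0,0,0,100]

```text
time: 7.65
position: [0.5047, -0.3577, 0.0514]
ee_rot: [3.137, 0.005, 1.538]
force: [-0.2, -0.4, 14.8]
finger_gap: 0.088
grip_force: 7.5
```

```bash
python3 -c "from h import *;rep()"
```

```text
7.65 [ 0.5047 -0.3577  0.0514] [-0.2 -0.4 14.8]
side 1547 [ 506.3 -347.3] [ 58. 201.] 89.8
  axis y@x.5 -0.3467 ang -0.63 12
top 293 [ 505.2 -327.7] [ 16. 140.] 89.0
  axis y@x.5 -0.3475 ang -0.49 12
```

```bash
cat >> h.py <<'E'
def edge(n='side',ylo=-.5,yhi=-.2):
    c=cap(n); h=cv2.cvtColor(c['img'],cv2.COLOR_RGB2HSV)
    m=((h[...,0]>6)&(h[...,0]<25)&(h[...,1]>70)&(h[...,2]>60)).astype(np.uint8)
    v,u=np.mgrid[:384,:512]; X=ray(c,np.c_[u.ravel(),v.ravel()],.03).reshape(384,512,3)
    m[(abs(X[...,0]-.5)>.12)|(X[...,1]<ylo)|(X[...,1]>yhi)]=0
    l,s=cv2.connectedComponentsWithStats(m)[1:3]; m=l==1+s[1:,4].argmax(); U=X[m]
    out=[]
    for f in(max,min):
        E=np.array([(x,f(U[abs(U[:,0]-x)<.0025,1])) for x in np.arange(.445,.56,.004)],np.float32)
        d=cv2.fitLine(E,cv2.DIST_HUBER,0,.001,.001).ravel(); out+=[np.degrees(np.arctan(d[1]/d[0])),d[3]+(.503-d[2])*d[1]/d[0]]
    print(n,'+y edge ang %.2f y %.4f | -y edge ang %.2f y %.4f'%tuple(out),'mid',(out[1]+out[3])/2,'x',U[:,0].min(),U[:,0].max())
E
python3 -c "
from h import *
edge('side')"
```

```text
side +y edge ang -0.94 y -0.3192 | -y edge ang -0.55 y -0.3746 mid -0.34689897 x 0.40581613945189043 0.6067737021393447
```

Call:
play_rows:
  deltas: [0,0,-0.5,0,0,0,100,0.76,0,0,0,0,0,100,0,0,0.35,0,0,0,100,0,0,0.15,0,0,0,100,-0.1,0,0,0,0,0,100]

```text
time: 8.3
position: [0.5049, -0.3364, 0.0511]
ee_rot: [3.138, 0.004, 1.539]
force: [-3.2, 1.6, 19.0]
finger_gap: 0.0877
grip_force: 9.2
```

Call:
play_rows:
  deltas: [-0.3,0,0,0,0,0.12,100,-0.4,0,0,0,0,0.12,100,-0.4,0,0,0,0,0.12,100,-0.27,0,0,0,0,0.04,100,-0.05,0,0,0,0,0,100]

```text
time: 8.8
position: [0.5039, -0.3806, 0.0515]
ee_rot: [3.135, 0.005, 1.496]
force: [4.2, -0.6, 15.9]
finger_gap: 0.0878
grip_force: 7.9
```

```bash
python3 -c "
from h import *
rep();edge('side')"
```

```text
8.8 [ 0.5039 -0.3806  0.0515] [ 4.2 -0.6 15.9]
side 1563 [ 505.9 -371. ] [ 60. 201.] 88.8
  axis y@x.5 -0.3689 ang -0.47 12
top 407 [ 505.5 -351.4] [ 21. 144.] 87.1
  axis y@x.5 -0.3699 ang -0.75 12
side +y edge ang -0.53 y -0.3415 | -y edge ang -0.58 y -0.3998 mid -0.37065774 x 0.4055353319341543 0.6070682504826441
```

Call:
play_rows:
  deltas: [0,0,-0.6,0,0,0,100,1,0,-1,0,0,0,100,1,0,-1,0,0,0,100,1,0,-1,0,0,0,100,1,0,0,0,0,0,100]

```text
time: 9.45
position: [0.512, -0.2583, 0.1596]
ee_rot: [3.136, 0.003, 1.496]
force: [0.3, -0.2, 0.4]
finger_gap: 0.0882
grip_force: 0.0
```

```bash
python3 -c "
from h import *
edge('side');edge('top')
for r in(1,0):print(line(cap('side'),r))
a=cap('top');b=cap('side')
cv2.imwrite('pics/f.png',np.hstack([cv2.resize(a['img'][130:290,170:350],(400,356)),cv2.resize(b['img'][120:300,170:370],(400,356))])[...,::-1])"
```

```text
Traceback (most recent call last):
  File "h.py", line 50, in edge
    E=np.array([(x,f(U[abs(U[:,0]-x)<.0025,1])) for x in np.arange(.445,.56,.004)],np.float32)
                   ~^^^^^^^^^^^^^^^^^^^^^^^^^^
ValueError: max() iterable argument is empty
```

```bash
python3 -c "
from h import *
a=cap('top');b=cap('side')
cv2.imwrite('pics/f.png',np.hstack([cv2.resize(a['img'][130:290,170:350],(400,356)),cv2.resize(b['img'][120:300,170:370],(400,356))])[...,::-1])
print(line(a,1))
edge('top')"
```

```text
(array([ 497.5607605 , -414.26358032]), ((15.30050277709961, 174.0236053466797), 88.00882720947266), np.float64(-1.9630189471920125), 423)
top +y edge ang -1.07 y -0.3416 | -y edge ang -0.32 y -0.3934 mid -0.36749303 x 0.401467091490345 0.6048628787745219
```

View pics/f.png

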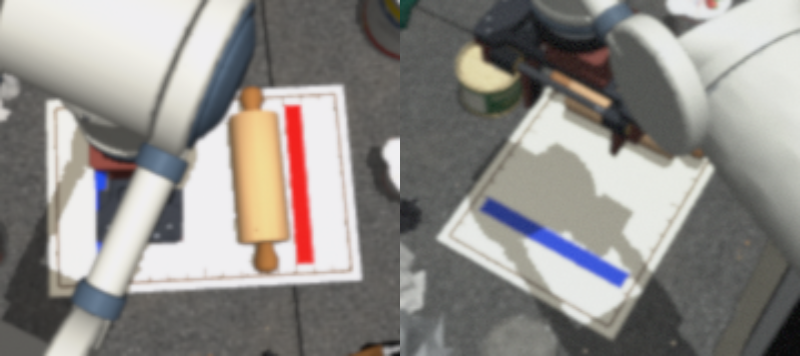

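The top view is clear now. The pin runs from its far handle at (250,98) to its near handle at (266,258), close to parallel with the red line, which runs from (292,106) to (305,262). I'll measure the axis from the silhouette midline.

```bash
cat >> h.py <<'E'
def mid(n='top'):
    c=cap(n); h=cv2.cvtColor(c['img'],cv2.COLOR_RGB2HSV)
    m=((h[...,0]>4)&(h[...,0]<28)&(h[...,1]>60)&(h[...,2]>60)).astype(np.uint8)
    v,u=np.mgrid[:384,:512]; X=ray(c,np.c_[u.ravel(),v.ravel()],.03).reshape(384,512,3)
    m[(abs(X[...,0]-.5)>.12)|(X[...,1]<-.5)|(X[...,1]>-.2)]=0
    l,s=cv2.connectedComponentsWithStats(m)[1:3]; m=l==1+s[1:,4].argmax()
    E=[]
    for r in np.unique(np.argwhere(m)[:,0]):
        q=np.flatnonzero(m[r]); E.append((*ray(c,[(q.min()+q.max())/2,r],.03)[0,:2],q.max()-q.min()+1))
    E=np.array(E); w=E[:,2]; B=E[w>.8*w.max()]; Hd=E[(w<.75*w.max())&(w>5)]
    f=np.polyfit(B[:,0],B[:,1],1); print('barrel ang %.2f y %.4f  x %.4f..%.4f'%(np.degrees(np.arctan(f[0])),np.polyval(f,.5),B[:,0].min(),B[:,0].max()))
    a=Hd[Hd[:,0]>.5].mean(0);b=Hd[Hd[:,0]<.5].mean(0); print('handles ang %.2f mid %s'%(np.degrees(np.arctan((a-b)[1]/(a-b)[0])),(a+b)[:2]/2),'x',E[:,0].min(),E[:,0].max())
E
python3 -c "
from h import *
mid()"
```

```text
barrel ang -0.95 y -0.3673  x 0.4368..0.5735
handles ang -1.29 mid [ 0.50409466 -0.3677032 ] x 0.4016691216239799 0.6068730930352624
```

Call:
play_rows:
  deltas: [-1,0,0,0,0,0,100,-1,0,1,0,0,0,100,-1,0,1,0,0,0,100,-0.2,0,1,0,0,0,100,0,0,0.4,0,0,0,100]

```text
time: 10.2
position: [0.5008, -0.3558, 0.0509]
ee_rot: [-3.136, -0.001, 1.493]
force: [-17.8, 4.1, 38.2]
finger_gap: 0.0878
grip_force: 18.6
```

Call:
play_rows:
  deltas: [0,0,0.2,0,0,0,100,-0.1,0,0,0,0,0.05,100,-0.3,0,0,0,0,0.1,100,-0.35,0,0,0,0,0.1,100,-0.35,0,0,0,0,0.1,100]

```text
time: 10.7
position: [0.5013, -0.3888, 0.0518]
ee_rot: [3.138, 0.004, 1.459]
force: [-0.7, -0.2, 13.8]
finger_gap: 0.0877
grip_force: 6.9
```

Call:
play_rows:
  deltas: [-0.3,0,0,0,0,0.05,100,-0.08,0,0,0,0,0,100,0,0,0,0,0,0,100]

```text
time: 11.0
position: [0.5008, -0.4003, 0.0517]
ee_rot: [3.136, 0.004, 1.454]
force: [2.1, -0.1, 12.9]
finger_gap: 0.0879
grip_force: 6.5
```

```bash
python3 -c "
from h import *
rep();edge('side')"
```

```text
11.0 [ 0.5008 -0.4003  0.0517] [ 2.1 -0.1 12.9]
side 1497 [ 506.4 -391.2] [ 59. 202.] 88.5
  axis y@x.5 -0.3895 ang -1.38 12
top 466 [ 507.6 -371.7] [ 27. 147.] 83.8
  axis y@x.5 -0.3902 ang -1.23 12
side +y edge ang -1.50 y -0.3616 | -y edge ang -0.97 y -0.4178 mid -0.38971597 x 0.4054483264573252 0.606514555352013
```

Call:
play_rows:
  deltas: [0,0,-0.5,0,0,0,100,0.78,0,0,0,0,0,100,0,0.05,0.1,0,0,-0.75,100,0,0,0.3,0,0,0,100,0,0,0.1,0,0,0,100]

```text
time: 11.65
position: [0.5042, -0.3759, 0.0509]
ee_rot: [3.139, 0.003, 1.531]
force: [-5.3, 2.2, 24.5]
finger_gap: 0.0881
grip_force: 11.9
```

Call:
play_rows:
  deltas: [-0.1,0,0,0,0,0.1,100,-0.3,0,0,0,0,0.1,100,-0.35,0,0,0,0,0.1,100,-0.3,0,0,0,0,0.1,100,-0.15,0,0,0,0,0.1,100]

```text
time: 12.15
position: [0.5028, -0.4133, 0.0518]
ee_rot: [3.136, 0.004, 1.477]
force: [1.2, 0.8, 14.3]
finger_gap: 0.0873
grip_force: 7.4
```

Call:
play_rows:
  deltas: [-0.06,0,0,0,0,0,100,0,0,0,0,0,0,100]

```text
time: 12.35
position: [0.5028, -0.4148, 0.0517]
ee_rot: [3.136, 0.004, 1.478]
force: [2.0, -0.8, 14.6]
finger_gap: 0.0879
grip_force: 7.3
```

```bash
python3 -c "
from h import *
rep();edge('side')"
```

```text
12.35 [ 0.5028 -0.4148  0.0517] [ 2.  -0.8 14.6]
side 1455 [ 505.5 -408.7] [ 59. 201.] 88.2
  axis y@x.5 -0.4073 ang -1.89 12
top 446 [ 505.7 -390.8] [ 23. 142.] 85.8
  axis y@x.5 -0.4082 ang -2.05 12
side +y edge ang -1.77 y -0.3793 | -y edge ang -2.14 y -0.4363 mid -0.40778548 x 0.404958402770487 0.60605112463645
```

Call:
play_rows:
  deltas: [-0.08,0,0,0,0,0,100,-0.14,0,0,0,0,0,100,-0.14,0,0,0,0,0,100,-0.08,0,0,0,0,0,100,0,0,0,0,0,0,100]

```text
time: 13.0
position: [0.5021, -0.4278, 0.0513]
ee_rot: [3.135, 0.004, 1.478]
force: [4.1, -1.5, 12.2]
finger_gap: 0.0877
grip_force: 5.9
```

```bash
python3 -c "
from h import *
rep();edge('side')"
```

```text
13.0 [ 0.5021 -0.4278  0.0513] [ 4.1 -1.5 12.2]
side 1496 [ 505.1 -415.3] [ 60. 201.] 88.1
  axis y@x.5 -0.4140 ang -1.71 12
top 702 [ 487.1 -403.5] [170.  38.] 0.3
  axis y@x.5 -0.4150 ang -1.89 12
side +y edge ang -1.91 y -0.3852 | -y edge ang -2.10 y -0.4435 mid -0.4143678 x 0.40515831874509645 0.6053889518870523
```

It's on the line at y≈−0.4145 and −1.9°. I'll lift off gently and back away to check.

Call:
play_rows:
  deltas: [0,0,-0.1,0,0,0,100,0,0,-0.3,0,0,0,100,0,0,-1,0,0,0,100,1,0,-1,0,0,0,100,1,0,-1,0,0,0,100]

```text
time: 13.65
position: [0.5044, -0.3656, 0.1494]
ee_rot: [-3.139, -0.002, 1.477]
force: [1.0, 0.3, -0.6]
finger_gap: 0.088
grip_force: 0.0
```

Call:
play_rows:
  deltas: [1,0,0,0,0,0,100,1,0,0,0,0,0,100,1,0,0,0,0,0,100,0,0,0,0,0,0,100,0,0,0,0,0,0,100]

```text
time: 14.15
position: [0.5133, -0.2761, 0.1493]
ee_rot: [-3.14, 0.0, 1.481]
force: [-0.0, -0.4, 0.0]
finger_gap: 0.0878
grip_force: 0.0
```

```bash
python3 -c "
from h import *
mid();mid()
a=cap('top');edge('top')
W=cloud(a)
for nm,(x,y) in dict(tub=(.494,-.533),tin=(.645,-.328)).items():
    k=(abs(W[...,0]-x)<.06)&(abs(W[...,1]-y)<.06)&(W[...,2]>.045); print(nm,W[k].mean(0))
cv2.imwrite('pics/g.png',cv2.resize(a['img'][120:280,170:400],(800,556))[...,::-1])"
```

```text
barrel ang -2.36 y -0.4126  x 0.4354..0.5720
handles ang -2.55 mid [ 0.50383381 -0.41242512] x 0.40244846346565205 0.6052152231880519
barrel ang -2.35 y -0.4126  x 0.4354..0.5720
handles ang -2.55 mid [ 0.50383381 -0.41242512] x 0.40244846346565205 0.6052152231880519
top +y edge ang -1.90 y -0.3869 | -y edge ang -1.91 y -0.4388 mid -0.41286308 x 0.40204404160577534 0.6054310679381005
tub [ 0.49407449 -0.53296308  0.07032203]
tin [nan nan nan]<string>:7: RuntimeWarning: Mean of empty slice.
  ret = um.true_divide(
```

View pics/g.png

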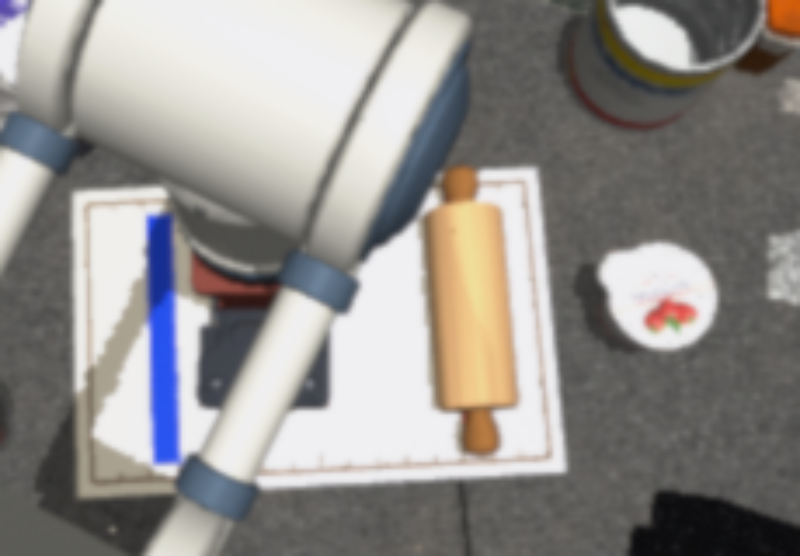

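The pin lies over the red line, which it hides completely, from its far handle at (460,170) to its near handle at (480,450). The barrel is parallel to the blue line and at rest, and the tub hasn't moved. Handing in.

```bash
python3 -c "
from station import manip
print(manip.sign_off())"
```

```text
the job is handed in; nothing more can be done
None
```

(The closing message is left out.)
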